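# Push the spacer row home in the drilling jig and bolt it in

### The arm

A 6-joint arm with a two-finger parallel gripper is mounted at the origin on the work surface. World frame = base frame: x ahead of the robot, y to its left, z up, the work surface at z = 0. Lengths are in m, angles in rad, forces in N, time in s.
With the tool pointing down it reaches from about 0.325 to 0.775 m from the base axis. Payload 9.3 kg.
Tool frame: the origin (TCP) lies on the centre line of the jaws, within the pads' length; the fingertips stand 14 mm ahead of it and the grasp point (between the pads) lies 5 mm behind it; z points along the fingers, x is the direction in which the jaws open and shut, and the axes are right-handed (so a half turn about z gives the same grasp; the last joint's range is limited). The gripper opens to 85 mm and grips with 20 to 120 N. Pads are 22 mm wide; open, the fingers measure 114 mm over their backs; the gripper's body (76 mm by 85 mm) begins 54 mm behind the grasp point. The pads swing forward as they close: fully open they stand 13 mm farther back than shut.
Start: joints at [-1.282, 0.259, 0.021, 1.334, 0, 1.418], TCP at [0.235, -0.497, 0.245] pointing down, gripper open.
Joint ranges: [-3.04, 3.04], [-0.91, 1.82], [-1.04, 1.36], [-1.92, 1.95], [-1.52, 1.45], [-3.14, 3.14]. Speed limits (rad/s): [2.22, 2.22, 2.79, 3.14, 3.14, 3.14].

### API

Orientations are given as a unit quaternion [w, x, y, z].
In Python, from cell import manip gives the robot as it stands.
- The arm moves only by the tool servo_tool, never from a script. Its argument "targets" is one flat list of numbers, 5 for each row, row after row: the finger opening in mm, from 0 to 85.4, then the shift along the tool's x, y, z in units of 0.03 m (1.0 is 0.03 m), then the turn about the tool's z in units of 6 degrees (1.0 is 6 degrees). A call has 1 to 10 rows; each row shifts and turns the pose as measured when the row begins, along the tool's axes as they then stand; what a row does not reach is not made up. A row lasts 1/12 s, in which the tool goes at most 41.7 mm and 7.16 degrees, less where a joint would pass 70% of its speed; a pose out of reach is approached as far as the arm can. A call with a number of a shift or a turn outside -1 to 1 is refused whole. A call with a gripper value outside its range is refused whole. The fingers move at their own pace and stop on an object; "newtons" is the grip in N (left out, the last holds). Time passes only in rows, so rows that do not move let the fingers close. It gives the time, the measured TCP pose, the force and the opening at its end, in the units of the state.
- manip.get_obs(): the state, without advancing time (a new reading comes with each control period).
- manip.capture(name): name is "scene" or "top" or "wrist"; returns a dict with "pixels" (480x640x3 uint8, blue, green, red), "mtx" (3x3 intrinsics, pixels), "R" (3x3) and "t" (3): a world point X has camera coordinates R X + t; the wrist camera has in their place "hand_eye" (4x4, takes a point from camera to tool coordinates, whose origin is the TCP and whose axes are the tool frame's). Camera axes: x right, y down, z forward; pixel columns grow to the right and rows downward; lengths in m; the calibration is good to about 2 mm. A picture is of the moment at which its call begins: read the wrist's pose just before it. There is no depth.
- manip.sign_off(): hands the job in, once; it reports no verdict.
The state is a dict: "t": time; "joint_positions": joint angles; "qd": joint speeds; "joint_torque": joint torques, N m; "tool_pos": TCP position; "ee_rot": TCP orientation; "force": force on the tool from outside, world axes, zero at the start; "torque": the same for the moment, N m; "opening": finger opening in m.
Only numpy, scipy, OpenCV 4.12 (cv2) and the standard library are available. Lean on these libraries where they do the work, as an engineer would, in place of code of your own. Each camera call takes 0.05 s, during which the arm holds its last target.

### The job

With the fingertips, push the row of four spacer blocks along the rail of the drilling jig until all of them are hard up against the end stop, then push the bolt's red plate so that the bolt goes fully in across the rail behind them. Only push: do not lift a spacer out of the rail or tip it over, and do not disturb the other things on the board and the table. Finish with the hand clear of everything.

Things in the scene. Friction and masses are not known exactly. Their poses are not given: they have to be found in the camera images.
- jig: Drilling jig, fixed: plywood board 330 x 350 mm, 12 mm thick, with a straight rail. Origin: at table height under the rail's centre line, 120 mm before the stop's face. +y runs along the rail to the end stop, +x away from the robot, z up. Rail: blue floor, top at z = 16 mm, y = -160 to 120 mm, between two aluminium fences, 52 mm apart inside, 5 mm thick, tops at z = 26 mm.
- rail_stop (a point): Foot of the end stop's face, on the rail floor (jig x = 0, y = 120, z = 16 mm); axes as the jig's. The stop is a dark steel block with a yellow stripe, 66 mm wide, 20 mm thick, top at z = 52 mm. Four spacers hard against it fill the rail back to y = 0 of the jig; the row starts 40 to 90 mm short of that.
- bolt_crossing (a point): Where the bolt's axis crosses the rail's centre line (jig x = 0, y = -10, z = 42 mm); axes as the jig's. Two blue blocks 34 mm wide (y), tops at z = 54 mm, flank the rail here: the bolt's guide (x = -56 to -36 mm) and its keeper (x = 34 to 50 mm). Nothing hangs over the rail between them until the bolt goes in.
- brass_spacer: One of the row's four spacers: block 50 mm across the rail (x), 30 mm along it (y), 40 mm tall, dark bore and two small holes on top; brass (yellow metal), about 0.30 kg (varies by a third). Origin: centre of underside, on the rail floor; axes as the jig's. The four start touching (gaps under 1 mm), in any order, and slide by friction with 1 mm of play to each fence.
- alu_spacer: One of the row's four spacers: block 50 mm across the rail (x), 30 mm along it (y), 40 mm tall, dark bore and two small holes on top; bare aluminium, about 0.15 kg (varies by a third). Origin: centre of underside, on the rail floor; axes as the jig's. The four start touching (gaps under 1 mm), in any order, and slide by friction with 1 mm of play to each fence.
- black_spacer: One of the row's four spacers: block 50 mm across the rail (x), 30 mm along it (y), 40 mm tall, dark bore and two small holes on top; black plastic, about 0.09 kg (varies by a third). Origin: centre of underside, on the rail floor; axes as the jig's. The four start touching (gaps under 1 mm), in any order, and slide by friction with 1 mm of play to each fence.
- copper_spacer: One of the row's four spacers: block 50 mm across the rail (x), 30 mm along it (y), 40 mm tall, dark bore and two small holes on top; copper (reddish metal), about 0.30 kg (varies by a third). Origin: centre of underside, on the rail floor; axes as the jig's. The four start touching (gaps under 1 mm), in any order, and slide by friction with 1 mm of play to each fence.
- bolt (a joint): Travel of the locking bolt, m: 0 = drawn back (starts at 0 to 0.006), 0.072 = fully in, at its mechanical stop. A 12 mm round steel rod that slides along the jig's +x at y = -10 mm, z = 42 mm; nose at x = -34 mm at 0, in the keeper at +38 mm when in. Friction about 2.5 N, no spring: stays where left. With the row home it passes 4 mm behind the last spacer.
- bolt_push (a point): Centre of the rear, robot-side face of the bolt's red push plate, 42 mm above the table; axes as the jig's. It lies at jig x = -137 mm at joint 0 and -65 mm when fully in. The plate is 40 mm wide (y), 44 mm tall (z = 20 to 64 mm) and 8 mm thick; push it along the jig's +x. The board behind it is bare.
- screw_jar: Bystander: amber glass jar with steel cap, 42 mm across, 55 mm tall, standing on the board beyond the rail. Origin: centre of underside.
- collar: Bystander: steel ring, 44 mm across, 22 mm tall, lying on the board beyond the rail. Origin: centre of underside.
- centre_weight: Bystander: dark steel turned weight with a knob top, 36 mm across, 45 mm tall, on the board beyond the rail. Origin: centre of underside.
- spare_block: Bystander: spare aluminium block 30 x 45 x 25 mm (local x, y, z), no holes, on the board on the robot's side of the rail near the stop. It is not part of the row. Origin: centre of underside.
- screwdriver: Bystander: screwdriver with blue handle lying on the table to the left. Origin at its underside.
- wrench: Bystander: steel wrench lying on the table to the right. Origin at its underside.
- mug: Bystander: white mug, 76 mm across, 85 mm tall, on the table to the right. Origin: centre of underside.
Things that resemble listed ones, but are neither listed nor needed, are in the scene too. What is shaped like the alu_spacer but blue or purple is not meant.

How it is judged:
On the way, in this order (a step that is already met when the one before it is completed fails the run):
1. the row of four spacers is home against the end stop (y of each of brass_spacer, alu_spacer, black_spacer, copper_spacer in the frame of jig above 0.012 m and value of joint bolt below 0.03 m), for 0.2 s.
2. the bolt is fully in behind the row (y of each of brass_spacer, alu_spacer, black_spacer, copper_spacer in the frame of jig above 0.012 m and value of joint bolt above 0.066 m), for 0.2 s.
At the end, for the whole second after the job is handed in: All four spacers stand on the rail floor, at rest, pushed up to the end stop (all gaps together under 3 mm), and the bolt is in to at least 66 of its 72 mm (all of step 2 and z of each of brass_spacer, alu_spacer, black_spacer, copper_spacer in the frame of jig below 0.019 m and x of brass_spacer in the frame of jig between -0.005 and 0.005 m and linear speed of each of brass_spacer, alu_spacer, black_spacer, copper_spacer below 0.01 m/s and x of alu_spacer in the frame of jig between -0.005 and 0.005 m and x of black_spacer in the frame of jig between -0.005 and 0.005 m and x of copper_spacer in the frame of jig between -0.005 and 0.005 m); the robot touches nothing.
It fails at once if a spacer is lifted more than 8 mm or tipped by more than about 17 degrees (z of any of brass_spacer, alu_spacer, black_spacer, copper_spacer in the frame of jig above 0.024 m or angle between any of brass_spacer, alu_spacer, black_spacer, copper_spacer's own z axis and vertical above 0.3 rad).
It fails at once if a bystander is moved by more than 15 mm or knocked over (distance of any of screw_jar, collar, centre_weight, spare_block, screwdriver, wrench, mug from where it was at the start of the episode above 0.015 m or angle between any of screw_jar, centre_weight, spare_block, mug's own z axis and vertical above 0.5 rad).
It also fails if it takes over 46 s, if anything falls off the work surface, if the arm or the gripper's body presses on something with over 40 N, if the wrist force passes 120 N, or if a joint passes its speed limit or range.

## Working session

There is one attempt and no reset: what is moved stays moved. The work goes in short steps, Python scripts to look and compute and a tool call to move; the robot and the scene stay as the last step left them, time stands still between calls to the robot, and variables do not carry over. Pictures are saved under pics/ and viewed, and the job is handed in when it is done.

Besides the shell and the picture viewer there is one more tool, called by a JSON object that holds its "name" and its "arguments". servo_tool: Moves the arm, as the interface text tells. Its arguments: {"type":"object","properties":{"targets":{"type":"array","items":{"type":"number"}},"newtons":{"type":"number"}},"required":["targets"]}

```bash
mkdir -p pics; ls; python3 - <<'E'
from cell import manip
import cv2
print(manip.get_obs())
for n in("top","scene"):
    c=manip.capture(n); cv2.imwrite(f"pics/{n}0.png",c["pixels"]); print(n,c["mtx"],c["R"],c["t"])
E
```

```text
pics
{'t': 0.0, 'joint_positions': array([-1.28157490e+00,  2.59224476e-01,  2.07350316e-02,  1.33370978e+00,
       -2.89607075e-05,  1.41821208e+00]), 'qd': array([-8.95123516e-04,  1.22899921e-03,  1.14684585e-03, -9.95666563e-04,
       -2.14548174e-05, -4.88540711e-04]), 'joint_torque': array([-1.78726435e-05, -5.55645525e+01,  3.44534683e+01,  1.38207569e-02,
       -2.26592665e-04, -1.14568945e-05]), 'tool_pos': array([ 0.23508166, -0.49692474,  0.2446381 ]), 'ee_rot': array([-4.50068163e-04,  8.44858502e-01, -5.34989364e-01, -5.38217907e-04]), 'force': array([ 0.1316941 ,  0.25960464, -0.58029068]), 'torque': array([ 0.05411729,  0.03343637, -0.01154001]), 'opening': 0.0851597343298632}
top [[470.57174583   0.         311.7831418 ]
 [  0.         470.57174583 250.9678683 ]
 [  0.           0.           1.        ]] [[ 0.01603111 -0.99986295  0.00413258]
 [-0.98548667 -0.0164989  -0.16894915]
 [ 0.16899418 -0.00136416 -0.9856161 ]] [-0.01654663  0.56398592  0.92890729]
scene [[495.1292683    0.         315.06536882]
 [  0.         495.1292683  235.88644607]
 [  0.           0.           1.        ]] [[ 0.41359708  0.91032652  0.01559071]
 [ 0.7321561  -0.32237102 -0.60002031]
 [-0.54118841  0.25958148 -0.79983283]] [-0.2289727  -0.37234492  1.39367427]
```

View pics/top0.png

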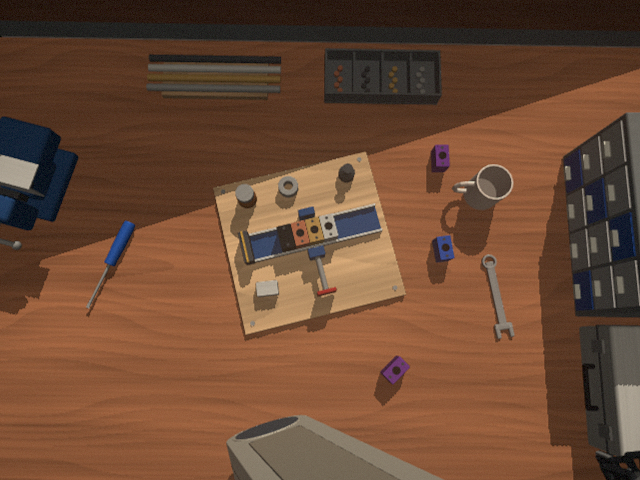

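View pics/scene0.png

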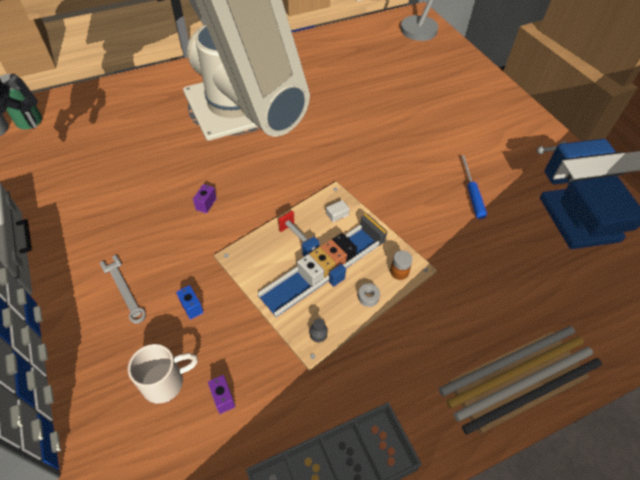

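```bash
python3 - <<'E'
import cv2
i=cv2.imread("pics/top0.png")
cv2.imwrite("pics/top0z.png",cv2.resize(i[145:345,205:415],None,fx=3.8,fy=3,interpolation=cv2.INTER_CUBIC)[:, :] if 0 else cv2.resize(i[145:345,205:415],None,fx=3,fy=3,interpolation=cv2.INTER_CUBIC))
i=cv2.imread("pics/scene0.png")
cv2.imwrite("pics/scene0z.png",cv2.resize(i[175:375,205:445],None,fx=3,fy=3,interpolation=cv2.INTER_CUBIC))
E
```

```text
(no output)
```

View pics/top0z.png

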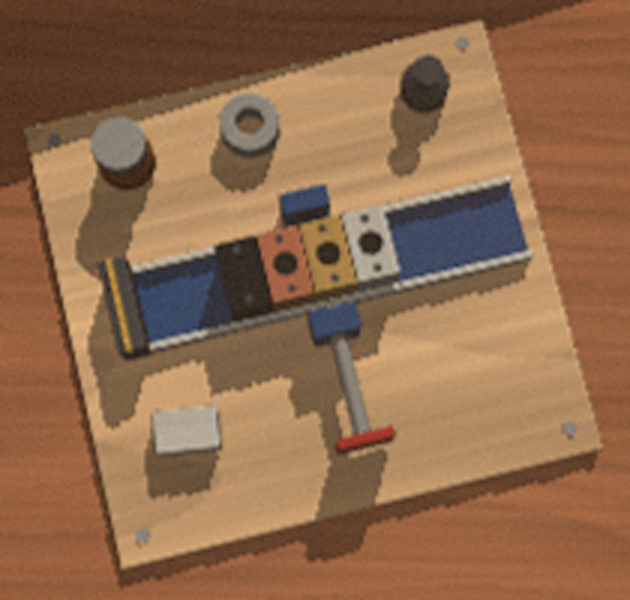

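View pics/scene0z.png

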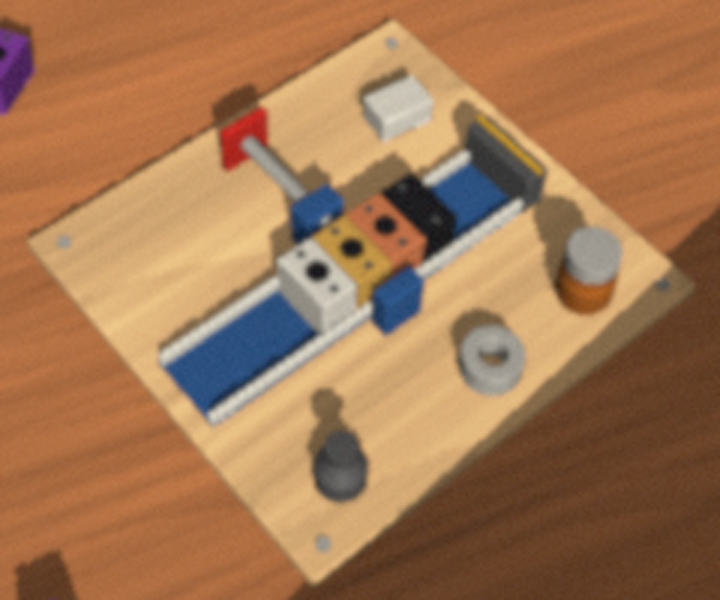

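```bash
cat > h.py <<'E'
import numpy as np
from scipy.optimize import least_squares
C={"top":(np.array([[470.57174583,0,311.7831418],[0,470.57174583,250.9678683],[0,0,1]]),np.array([[0.01603111,-0.99986295,0.00413258],[-0.98548667,-0.0164989,-0.16894915],[0.16899418,-0.00136416,-0.9856161]]),np.array([-0.01654663,0.56398592,0.92890729])),
"scene":(np.array([[495.1292683,0,315.06536882],[0,495.1292683,235.88644607],[0,0,1]]),np.array([[0.41359708,0.91032652,0.01559071],[0.7321561,-0.32237102,-0.60002031],[-0.54118841,0.25958148,-0.79983283]]),np.array([-0.2289727,-0.37234492,1.39367427]))}
O={"top":(205,145),"scene":(205,175)}
def proj(n,X):
    K,R,t=C[n]; p=K@(R@X+t); return p[:2]/p[2]
def w(p,j):
    c,s=np.cos(p[2]),np.sin(p[2]); x,y,z=np.array(j)/1000
    return np.array([p[0]+c*x-s*y,p[1]+s*x+c*y,z])
def unz(n,u,f=3): return (np.array(u)+.5)/f-.5+np.array(O[n])
E
cat > fit.py <<'E'
from h import *
P=[("top",(31,-160,26),(510,178)),("top",(-31,-160,26),(531,257)),
("top",(33,140,52),(105,262)),("top",(33,120,52),(127,257)),("top",(-33,140,52),(125,355)),
("top",(34,-27,54),(328,208)),("top",(50,-27,54),(325,185)),("top",(50,7,54),(280,195)),
("top",(-36,7,54),(310,315)),("top",(-36,-27,54),(357,303)),
("scene",(-31,-160,26),(160,355)),("scene",(31,-160,26),(212,420)),
("scene",(-33,140,52),(478,115)),("scene",(33,140,52),(545,165)),
("scene",(-56,-27,54),(290,203)),("scene",(-56,7,54),(318,187)),("scene",(-36,7,54),(342,203)),("scene",(-36,-27,54),(315,222)),
("scene",(34,-27,54),(372,290)),("scene",(50,7,54),(421,280)),("scene",(50,-27,54),(393,303))]
def r(p): return np.concatenate([proj(n,w(p,j))-unz(n,u) for n,j,u in P])
for x in("top","scene",None):
    Q=P
    f=least_squares(lambda p:np.concatenate([proj(n,w(p,j))-unz(n,u) for n,j,u in P if x in(None,n)]),[.55,0,0.2],loss="soft_l1")
    print(x,f.x.round(4),np.degrees(f.x[2]).round(2))
print(r(f.x).reshape(-1,2).round(1).tolist())
p=f.x
# plate top rear edge z=64 & row end
for name,n,ua in(("plate",'top',[(337,450),(393,438)]),("plate front",'top',[(337,440),(393,429)]),("rowend",'top',[(382,207),(400,277)])):
    z={'plate':64,'plate front':64,'rowend':56}[name]
    for u in ua:
        g=least_squares(lambda q:proj(n,w(p,(q[0],q[1],z)))-unz(n,u),[0.,0.],x_scale=100); print(name,u,g.x.round(1))
for name,u,z in(("rowend",(278,260),56),("rowend",(325,298),56),("plate",(222,120),64),("plate",(265,110),64)):
    g=least_squares(lambda q:proj('scene',w(p,(q[0],q[1],z)))-unz('scene',u),[0.,0.],x_scale=100); print('scene',name,u,g.x.round(1))
for j in[(0,0,16),(0,-10,42),(-137,-10,42),(-65,-10,42),(0,-120,30),(0,-15,30)]: print(j,w(p,j).round(4))
E
python3 fit.py
```

```text
top [0.6033 0.0038 0.2591] 14.85
scene [0.6048 0.0042 0.2764] 15.84
None [0.6041 0.004  0.2679] 15.35
[[0.2, -1.4], [1.1, -0.6], [-2.1, 1.0], [-0.1, 0.3], [-1.6, 0.4], [1.2, -1.1], [0.2, -0.6], [-0.5, -0.0], [-0.3, -0.8], [-0.0, -0.9], [-1.4, -0.3], [-0.2, -0.7], [1.5, -1.4], [0.2, 0.3], [-1.2, 0.8], [2.0, -2.1], [0.0, -1.5], [-3.5, 0.5], [-0.5, -0.3], [1.0, -0.7], [-2.3, 0.6]]
plate (337, 450) [-133.    12.5]
plate (393, 438) [-134.6  -25.9]
plate front (337, 440) [-126.5   10.8]
plate front (393, 429) [-128.7  -27.5]
rowend (382, 207) [ 23.2 -60.5]
rowend (400, 277) [-27.9 -59.8]
scene rowend (278, 260) [-22.7 -61.2]
scene rowend (325, 298) [ 21.  -55.9]
scene plate (222, 120) [-139.  -20.]
scene plate (265, 110) [-126.8    9.9]
(0, 0, 16) [0.6041 0.004  0.016 ]
(0, -10, 42) [ 0.6067 -0.0057  0.042 ]
(-137, -10, 42) [ 0.4746 -0.0419  0.042 ]
(-65, -10, 42) [ 0.544  -0.0229  0.042 ]
(0, -120, 30) [ 0.6358 -0.1117  0.03  ]
(0, -15, 30) [ 0.608  -0.0105  0.03  ]
```

{"name": "servo_tool", "arguments": {"targets": [0,-0.3,-0.9,0,0,0,-0.35,-1,0,0,0,-0.35,-1,0,0,0,-0.35,-1,0,0,0,-0.35,-1,0,0,0,-0.35,-1,0,0,0,-0.35,-1,0,0,0,-0.35,-1,0,0,0,-0.35,-1,0,0,0,-0.35,-1,0,0], "newtons": 40}}

```text
t: 0.93
tool_pos: [0.464, -0.271, 0.2406]
ee_rot: [-0.001, 0.842, -0.54, -0.004]
force: [-0.0, -1.3, 0.6]
opening: 0.0002
```

{"name": "servo_tool", "arguments": {"targets": [0,-0.35,-1,0,0,0,-0.35,-1,0,0,0,-0.35,-1,0,0,0,-0.35,-1,0,0,0,-0.35,-1,0,0,0,-0.35,-1,0,0,0,-0.35,-1,0,0,0,-0.3,-0.7,0,0,0,0,0,0,1,0,0,0,0,0.6]}}

```text
t: 1.77
tool_pos: [0.6499, -0.0822, 0.2353]
ee_rot: [-0.0, 0.795, -0.607, -0.008]
force: [0.1, -0.2, -0.1]
opening: -0.0002
```

```bash
python3 - <<'E'
from cell import manip
import cv2,numpy as np,pickle
o=manip.get_obs(); print(o["t"],o["tool_pos"],o["ee_rot"],o["qd"].round(3))
c=manip.capture("wrist"); cv2.imwrite("pics/w1.png",c["pixels"]); print(c["mtx"],c["hand_eye"])
pickle.dump((o,c),open("w1.pkl","wb"))
E
```

```text
1.7667 [ 0.64987585 -0.08217476  0.2352607 ] [-3.04521438e-04  7.94737612e-01 -6.06902079e-01 -7.86770827e-03] [0.046 0.036 0.022 0.003 0.011 0.709]
[[429.58389811   0.         313.55987905]
 [  0.         429.58389811 241.17099817]
 [  0.           0.           1.        ]] [[ 9.99999661e-01  8.19177804e-04  8.47333095e-05 -6.92655394e-04]
 [-8.10258959e-04  9.60232416e-01  2.79200735e-01 -7.10526543e-02]
 [ 1.47351375e-04 -2.79200709e-01  9.60232754e-01 -1.29236272e-01]
 [ 0.00000000e+00  0.00000000e+00  0.00000000e+00  1.00000000e+00]]
```

View pics/w1.png

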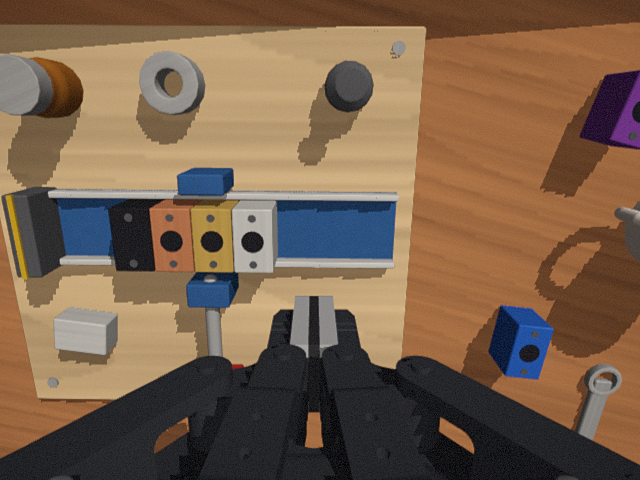

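```bash
python3 - <<'E'
from cell import manip
import cv2,numpy as np,pickle
manip.capture("wrist")
o=manip.get_obs(); print(o["t"],o["tool_pos"],o["ee_rot"],o["qd"].round(3))
c=manip.capture("wrist"); cv2.imwrite("pics/w2.png",c["pixels"])
cv2.imwrite("pics/w2z.png",cv2.resize(c["pixels"][150:390,0:420],(798,456),interpolation=cv2.INTER_CUBIC))
pickle.dump((o,c),open("w2.pkl","wb"))
E
```

```text
1.8667 [ 0.64934259 -0.08283668  0.23523937] [-3.03059917e-04  7.95691369e-01 -6.05649249e-01 -8.00878351e-03] [-0.019 -0.015 -0.006  0.    -0.004 -0.095]
```

View pics/w2z.png

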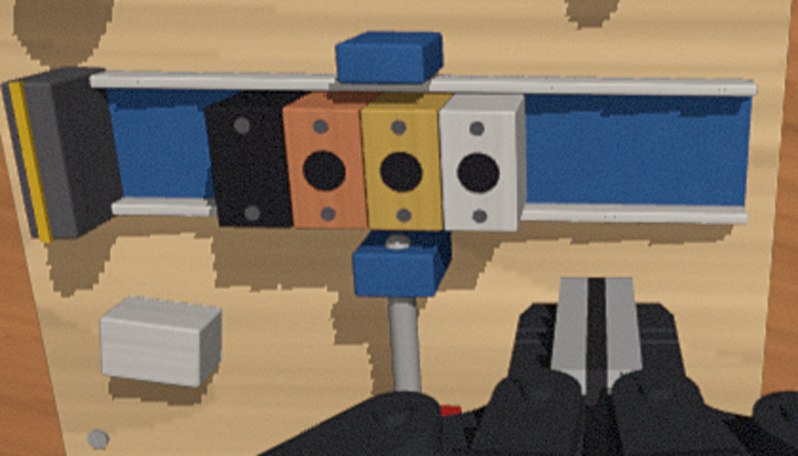

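```bash
cat > fit2.py <<'E'
from h import *
import pickle,cv2
from scipy.spatial.transform import Rotation as Ro
o,c=pickle.load(open("w2.pkl","rb"))
q=o["ee_rot"]; T=np.eye(4); T[:3,:3]=Ro.from_quat(q,scalar_first=True).as_matrix(); T[:3,3]=o["tool_pos"]
M=np.linalg.inv(T@c["hand_eye"]); C["w"]=(c["mtx"],M[:3,:3],M[:3,3])
cam=(T@c["hand_eye"])[:3,3]; print("cam",cam, "tool z",T[:3,2])
def uz(u): return (np.array(u)+.5)/1.9-.5+np.array([0,150])
P=[((31,-160,26),(755,81)),((-31,-160,26),(745,222)),((26,-160,16),(750,96)),
((34,-27,54),(440,70)),((34,7,54),(337,71)),((50,7,54),(345,38)),((50,-27,54),(437,33)),
((-36,7,54),(367,232)),((-36,-27,54),(450,233)),((-56,-27,54),(435,262)) ,((-56,7,54),(356,262)),
((33,140,52),(5,84)),((33,120,52),(28,78)),((-33,140,52),(37,240))]
P=P[:9]+P[11:]
def r(p): return np.concatenate([proj("w",w(p,j))-uz(u) for j,u in P])
f=least_squares(r,[.604,.004,.26],loss="soft_l1"); p=f.x
print(p.round(4),np.degrees(p[2]).round(2)); print(r(p).reshape(-1,2).round(1).tolist())
def back(u,z):
    g=least_squares(lambda q:proj("w",w(p,(q[0],q[1],z)))-uz(u),[0.,0.],x_scale=100); return g.x.round(1)
print("row end",back((525,95),56),back((518,231),56))
print("row front",back((210,105),56),back((220,225),56))
im=c["pixels"].copy()
for a,b in[((x,-160,26),(x,120,26)) for x in(-31,-26,26,31)]+[((-33,y,52),(33,y,52)) for y in(120,140)]+[((a,y,54),(b,y,54)) for y in(-27,7) for a,b in((-56,-36),(34,50))]+[((26,-160,16),(-26,-160,16))]:
    cv2.line(im,*[tuple(int(round(v*16)) for v in proj("w",w(p,k))) for k in(a,b)],(0,255,0),1,cv2.LINE_AA,4)
cv2.imwrite("pics/ov2.png",cv2.resize(im[150:390,0:420],(798,456)))
np.save("jig.npy",p)
E
python3 fit2.py
```

```text
cam [ 0.7192423  -0.06455797  0.36381296] tool z [-0.01237794  0.01018331 -0.99987154]
[0.6076 0.0024 0.26  ] 14.9
[[5.4, -0.8], [5.4, -1.2], [5.3, -4.8], [-4.0, 5.5], [3.8, 4.4], [-2.1, -0.3], [-3.4, 2.9], [-4.9, 8.8], [-4.9, 8.9], [0.1, -3.9], [14.9, -0.4], [-0.0, -2.4]]
row end [ 29.2 -62.7] [-26.5 -59.1]
row front [23.7 59.3] [-25.8  61.5]
```

View pics/ov2.png

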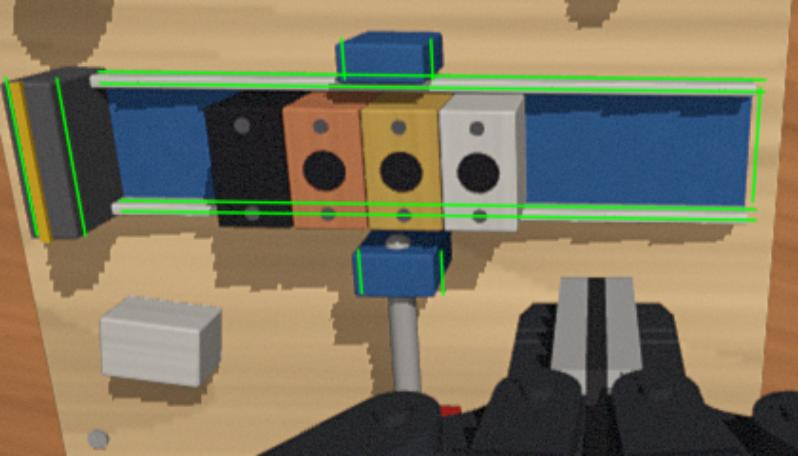

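```bash
python3 - <<'E'
s=open("fit2.py").read()
a=s.index("((34,-27,54)"); b=s.index("P=P[:9]"); e=s.index("\n",b)
s=s[:a]+"((34,-27,54),(436,82)),((34,7,54),(341,82)),((50,7,54),(337,45)),((50,-27,54),(440,45)),((-36,7,54),(356,262)),((-36,-27,54),(443,262)),((-56,-27,54),(433,297)),((-56,7,54),(356,294)),((33,140,52),(5,84)),((33,120,52),(50,79)),((-33,120,52),(77,238)),((-33,140,52),(35,240))]"+s[e:]
open("fit2.py","w").write(s)
E
python3 fit2.py
```

```text
cam [ 0.7192423  -0.06455797  0.36381296] tool z [-0.01237794  0.01018331 -0.99987154]
[0.6053 0.0037 0.258 ] 14.78
[[3.0, 1.9], [3.0, 1.2], [3.0, -2.2], [-4.1, 1.7], [-0.4, 1.0], [-0.0, -1.5], [-7.2, -0.8], [-1.3, -4.9], [-3.5, -4.1], [2.8, 0.9], [0.6, 1.8], [-1.8, -1.8], [1.4, 1.2], [2.3, 0.9], [-0.9, -0.6]]
row end [ 31.1 -64.4] [-24.5 -60.9]
row front [25.4 57.5] [-24.   59.6]
```

View pics/ov2.png

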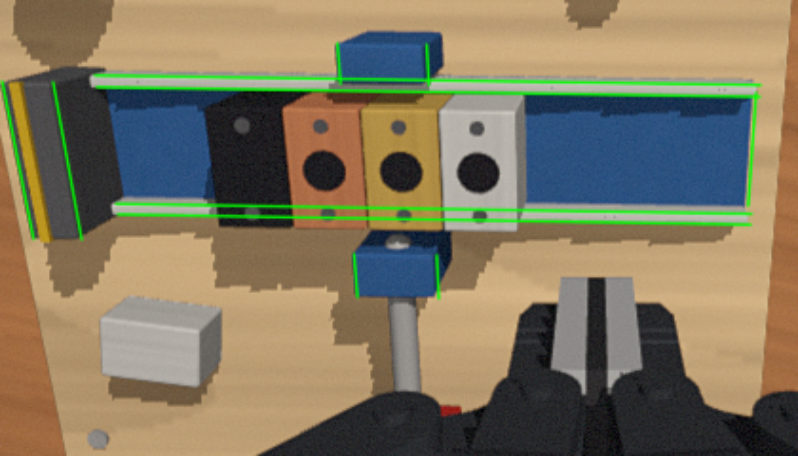

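```bash
cat > go.py <<'E'
from h import *; import sys
from cell import manip
from scipy.spatial.transform import Rotation as Ro
p=np.array([0.605,0.0036,np.radians(14.9)])
def jig(x):
    c,s=np.cos(p[2]),np.sin(p[2]); d=np.array(x)-[p[0],p[1],0]; return np.array([c*d[0]+s*d[1],-s*d[0]+c*d[1],d[2]])*1000
if __name__=="__main__":
    o=manip.get_obs(); R=Ro.from_quat(o["ee_rot"],scalar_first=True).as_matrix()
    a=np.degrees(np.arctan2(R[1,0],R[0,0])); print("t",o["t"],"jig",jig(o["tool_pos"]).round(1),"x angle",a.round(2),"turn",((a+75.1)/6).round(2),"force",o["force"].round(1))
    if len(sys.argv)>3:
        t=w(p,[float(v) for v in sys.argv[1:4]]); print("shift",(R.T@(t-o["tool_pos"])/0.03).round(2))
E
python3 go.py 0 -112 37
```

```text
t 1.9167 jig [ 20.3 -95.4 235.6] x angle -74.44 turn 0.11 force [ 0.1 -0.6  0. ]
shift [0.63 0.62 6.62]
```

{"name": "servo_tool", "arguments": {"targets": [0,0.4,0.4,0.3,0.12,0,0.25,0.25,1,0,0,0,0,1,0,0,0,0,1,0,0,0,0,1,0,0,0,0,0.6,0,0,0,0,0,0]}}

```text
t: 2.5
tool_pos: [0.632, -0.1109, 0.086]
ee_rot: [-0.001, 0.797, -0.605, -0.005]
force: [-1.1, 0.5, 0.4]
opening: 0.0001
```

```bash
python3 go.py 0 -112 37
```

```text
t 2.5 jig [  -3.4 -117.6   86. ] x angle -74.4 turn 0.12 force [-1.1  0.5  0.4]
shift [-0.17 -0.12  1.63]
```

{"name": "servo_tool", "arguments": {"targets": [0,-0.1,-0.1,0.5,0.15,0,0,0,0.5,0,0,0,0,0.4,0,0,0,0,0.2,0,0,0,0,0,0,0,0,0,0,0]}}

```text
t: 3.0
tool_pos: [0.6344, -0.1101, 0.0418]
ee_rot: [-0.002, 0.793, -0.609, -0.003]
force: [0.5, -0.8, -0.4]
opening: -0.0004
```

```bash
python3 go.py 0 -112 37; python3 - <<'E'
from cell import manip
import cv2
c=manip.capture("scene"); cv2.imwrite("pics/s3.png",cv2.resize(c["pixels"][175:375,205:445],None,fx=3,fy=3,interpolation=cv2.INTER_CUBIC))
c=manip.capture("wrist"); cv2.imwrite("pics/w3.png",c["pixels"])
E
```

```text
t 3.0 jig [  -0.8 -117.4   41.8] x angle -75.02 turn 0.01 force [ 0.5 -0.8 -0.4]
shift [-0.18 -0.03  0.16]
```

View pics/s3.png

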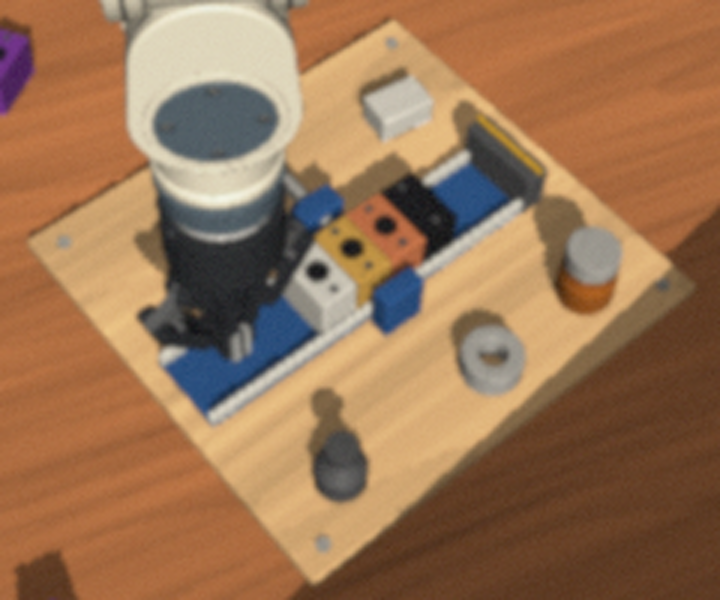

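View pics/w3.png

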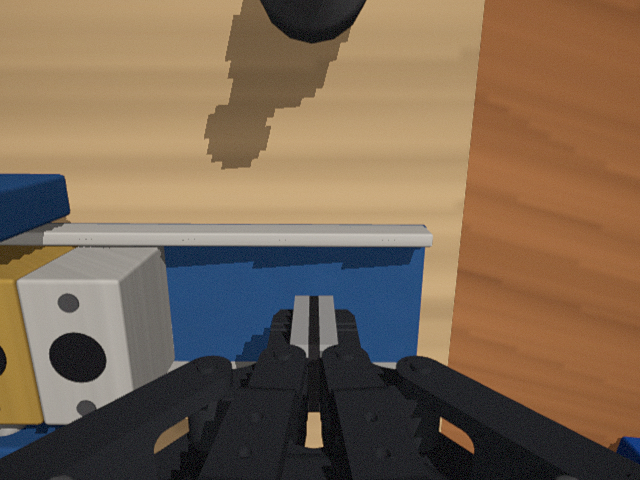

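{"name": "servo_tool", "arguments": {"targets": [0,0,0,-0.9,0,0,0,0,-1,0,0,0,0,-0.5,-1,0,0,0,0,-1,0,0,0,0,-1,0,0,0,0,-1,0,0,0,0,-1,0,0,0,0,-1,0,0,0,0,-1,0,0,0,0,-1]}}

```text
t: 3.93
tool_pos: [0.6373, -0.1116, 0.1295]
ee_rot: [-0.002, 0.977, -0.215, 0.006]
force: [0.0, -0.0, -0.2]
opening: -0.0
```

```bash
python3 go.py 0 -112 37;python3 -c "
from cell import manip;print(manip.get_obs()['joint_positions'])"
```

```text
t 3.9333 jig [   1.6 -119.6  129.5] x angle -24.86 turn 8.37 force [ 0.  -0.  -0.2]
shift [-0.24 -0.14  3.08]
[-0.30507674  0.46525205  0.03856893  1.13287608  0.00501347  1.69968962]
```

{"name": "servo_tool", "arguments": {"targets": [0,0,0,0,-1,0,0,0,0,-1,0,0,0,0,-1,0,0,0,0,-1,0,0,0,0,-1,0,0,0,0,-1,0,0,0,0,-0.3,0,0,0,0,0]}}

```text
t: 4.6
tool_pos: [0.6392, -0.1122, 0.139]
ee_rot: [0.003, 0.991, 0.134, 0.011]
force: [0.0, 0.3, -0.1]
opening: 0.0001
```

```bash
sed -i 's/(a+75.1)\/6/(a-14.9)\/6/' go.py; python3 go.py 0 -108 37; python3 - <<'E'
from cell import manip
import cv2
c=manip.capture("wrist"); cv2.imwrite("pics/w4.png",c["pixels"])
E
```

```text
t 4.6 jig [   3.3 -120.7  139. ] x angle 15.42 turn 0.09 force [ 0.   0.3 -0.1]
shift [-0.18 -0.45  3.39]
```

View pics/w4.png

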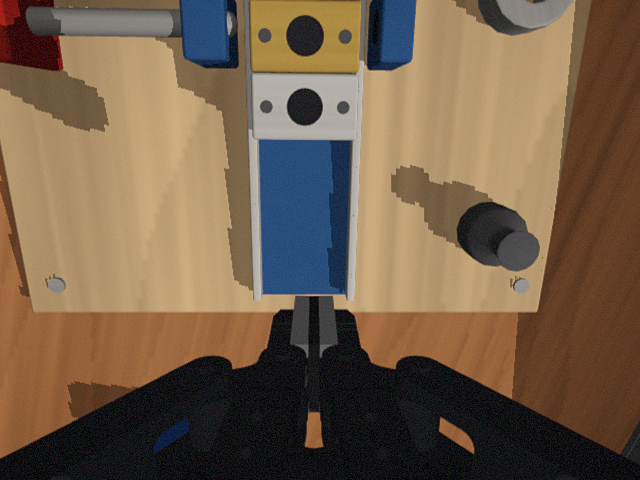

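{"name": "servo_tool", "arguments": {"targets": [0,-0.1,-0.25,0.8,0.15,0,-0.1,-0.2,0.8,0,0,0,0,0.8,0,0,0,0,0.6,0,0,0,0,0.4,0,0,0,0,0.2,0,0,0,0,0,0]}}

```text
t: 5.23
tool_pos: [0.6351, -0.1014, 0.0325]
ee_rot: [0.005, 0.993, 0.119, 0.016]
force: [-0.9, 0.1, 0.8]
opening: 0.0003
```

```bash
python3 go.py 0 -85 37
```

```text
t 5.2333 jig [   2.1 -109.2   32.5] x angle 13.7 turn -0.2 force [-0.9  0.1  0.8]
shift [-0.08 -0.8  -0.16]
```

{"name": "servo_tool", "arguments": {"targets": [0,-0.1,-0.3,-0.1,-0.2,0,0,-0.3,0,0,0,0,-0.3,0,0,0,0,-0.2,0,0,0,0,-0.2,0,0,0,0,-0.2,0,0]}}

```text
t: 5.73
tool_pos: [0.6215, -0.0559, 0.0396]
ee_rot: [0.007, 0.991, 0.129, 0.019]
force: [1.4, -3.6, -1.7]
opening: -0.0
```

```bash
python3 go.py 0 -11 36; python3 - <<'E'
from cell import manip
import cv2
c=manip.capture("wrist"); cv2.imwrite("pics/w5.png",c["pixels"])
E
```

```text
t 5.7333 jig [  0.6 -61.8  39.6] x angle 14.87 turn -0.01 force [ 1.4 -3.6 -1.7]
shift [-0.03 -1.69  0.09]
```

View pics/w5.png

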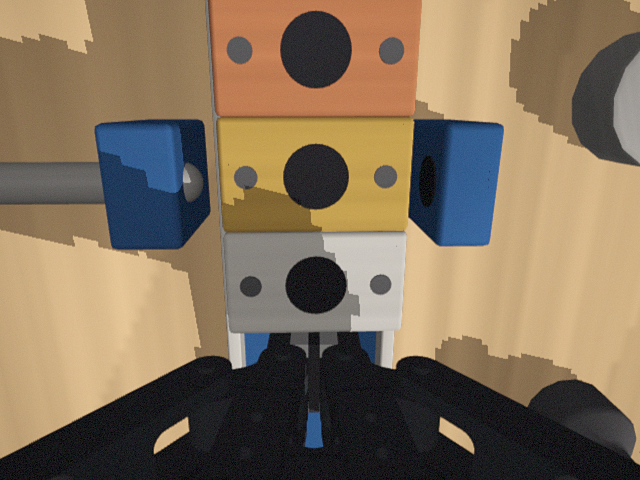

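{"name": "servo_tool", "arguments": {"targets": [0,0,-0.2,0.05,0,0,0,-0.2,0,0,0,0,-0.2,0.05,0,0,0,-0.2,0,0,0,0,-0.2,0,0,0,0,-0.2,0,0,0,0,-0.15,0,0,0,0,-0.1,0,0]}}

```text
t: 6.45
tool_pos: [0.6115, -0.0133, 0.0382]
ee_rot: [0.01, 0.991, 0.128, 0.021]
force: [0.5, -5.2, 1.2]
opening: -0.0001
```

```bash
python3 go.py 0 -11 36
```

```text
t 6.45 jig [  1.9 -18.   38.2] x angle 14.75 turn -0.02 force [ 0.5 -5.2  1.2]
shift [-0.07 -0.23  0.07]
```

{"name": "servo_tool", "arguments": {"targets": [0,-0.05,-0.12,0,0,0,0,-0.12,0,0,0,0,-0.1,0,0]}}

```text
t: 6.7
tool_pos: [0.6093, -0.0056, 0.0388]
ee_rot: [0.014, 0.992, 0.127, 0.023]
force: [7.9, -31.9, -2.1]
opening: 0.0002
```

```bash
python3 go.py 0 -11 36; python3 - <<'E'
from cell import manip
import cv2
c=manip.capture("top"); cv2.imwrite("pics/t6.png",cv2.resize(c["pixels"][145:345,205:415],None,fx=3,fy=3,interpolation=cv2.INTER_CUBIC))
E
```

```text
t 6.7 jig [  1.8 -10.   38.8] x angle 14.67 turn -0.04 force [  7.9 -31.9  -2.1]
shift [-0.06  0.03  0.09]
```

View pics/t6.png

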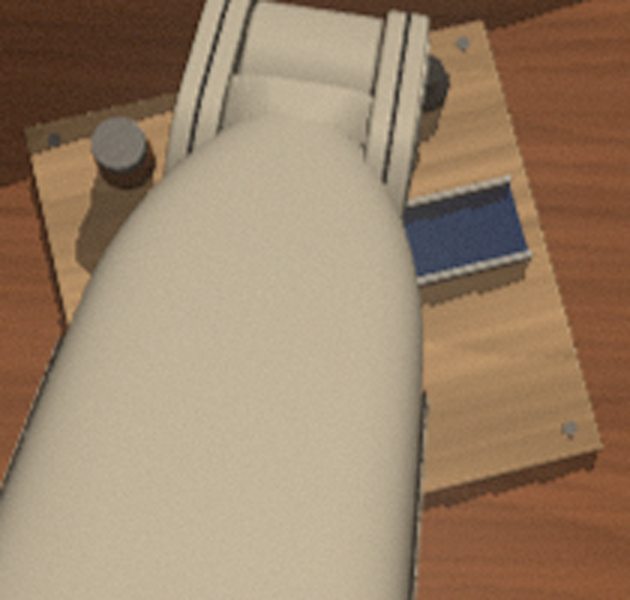

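{"name": "servo_tool", "arguments": {"targets": [0,0,0,0,0,0,0,0,0,0,0,0,0.3,0,0,0,0,0.3,0,0,0,0,0,-0.6,0,0,0,0,-1,0,0,0,0,-1,0]}}

```text
t: 7.33
tool_pos: [0.6064, -0.022, 0.1119]
ee_rot: [0.01, 0.992, 0.128, 0.016]
force: [0.3, 0.0, -0.2]
opening: -0.0001
```

```bash
python3 go.py -185 -10 115; python3 - <<'E'
from cell import manip
import cv2
c=manip.capture("wrist"); cv2.imwrite("pics/w7.png",c["pixels"])
c=manip.capture("scene"); cv2.imwrite("pics/s7.png",cv2.resize(c["pixels"][175:375,205:445],None,fx=3,fy=3,interpolation=cv2.INTER_CUBIC))
E
```

```text
t 7.3333 jig [ -5.2 -25.1 111.9] x angle 14.7 turn -0.03 force [ 0.3  0.  -0.2]
shift [-5.99 -0.48 -0.29]
```

View pics/w7.png

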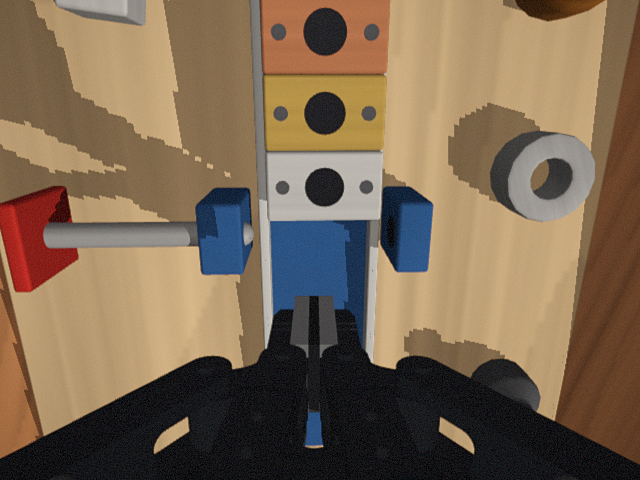

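View pics/s7.png

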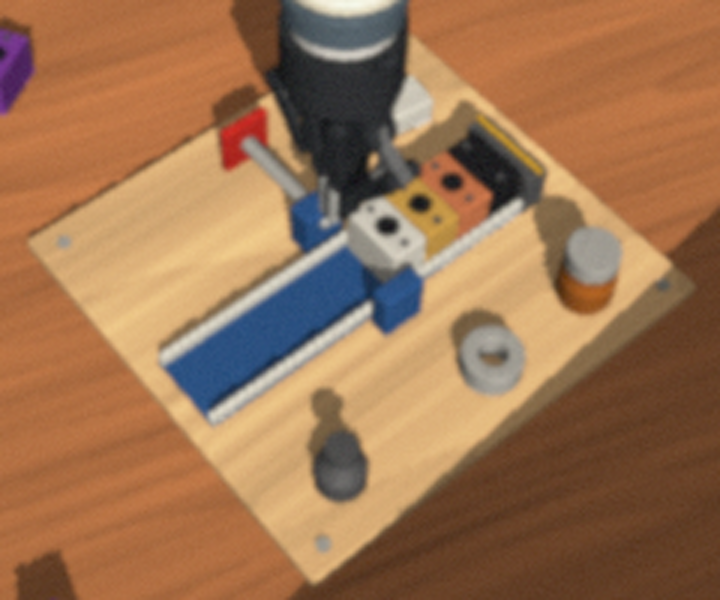

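{"name": "servo_tool", "arguments": {"targets": [0,-0.6,-0.1,-0.2,0,0,-1,-0.1,-0.1,0,0,-1,-0.1,0,0,0,-1,-0.1,0,0,0,-1,-0.1,0,0,0,-1,0,0,0,0,-0.4,0,0,0,0,0,0,0,0]}}

```text
t: 8.1
tool_pos: [0.4235, -0.0544, 0.1138]
ee_rot: [0.009, 0.991, 0.129, 0.021]
force: [1.2, 0.6, 0.2]
opening: 0.0002
```

```bash
python3 go.py -180 -10 40; python3 - <<'E'
from cell import manip
import cv2
c=manip.capture("wrist"); cv2.imwrite("pics/w8.png",c["pixels"])
E
```

```text
t 8.1 jig [-190.3   -9.4  113.8] x angle 14.83 turn -0.01 force [1.2 0.6 0.2]
shift [ 0.25 -0.04  2.47]
```

View pics/w8.png

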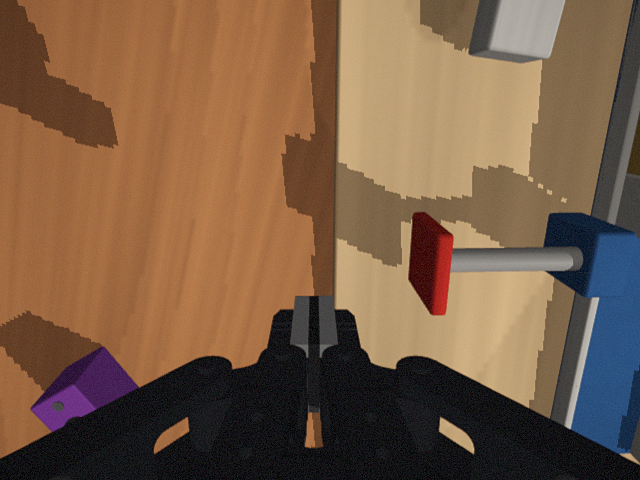

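{"name": "servo_tool", "arguments": {"targets": [0,0.1,0,0.8,0,0,0,0,0.8,0,0,0,0,0.5,0,0,0,0,0.3,0,0,0,0,0,0]}}

```text
t: 8.57
tool_pos: [0.4376, -0.0555, 0.0402]
ee_rot: [0.009, 0.991, 0.129, 0.025]
force: [-0.2, 0.0, 0.2]
opening: -0.0
```

```bash
python3 go.py -82 -10 40; python3 - <<'E'
from cell import manip
import cv2
c=manip.capture("wrist"); cv2.imwrite("pics/w9.png",c["pixels"])
E
```

```text
t 8.5667 jig [-177.   -14.    40.2] x angle 14.81 turn -0.02 force [-0.2  0.   0.2]
shift [ 3.16 -0.14  0.15]
```

View pics/w9.png

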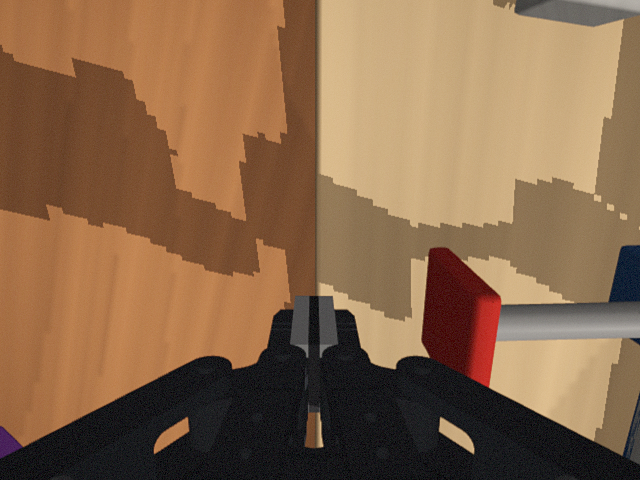

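{"name": "servo_tool", "arguments": {"targets": [0,0.2,-0.15,-0.25,0,0,0.25,0,0,0,0,0.25,0,0,0,0,0.25,0,0,0,0,0.25,0,0,0]}}

```text
t: 9.03
tool_pos: [0.4756, -0.0407, 0.0531]
ee_rot: [0.01, 0.991, 0.129, 0.026]
force: [-2.0, -0.9, -1.2]
opening: -0.0003
```

```bash
python3 go.py -80 -10 45; python3 - <<'E'
from cell import manip
import cv2
c=manip.capture("wrist"); cv2.imwrite("pics/w10.png",c["pixels"])
E
```

```text
t 9.0333 jig [-136.4   -9.6   53.1] x angle 14.82 turn -0.01 force [-2.  -0.9 -1.2]
shift [1.87 0.   0.36]
```

View pics/w10.png

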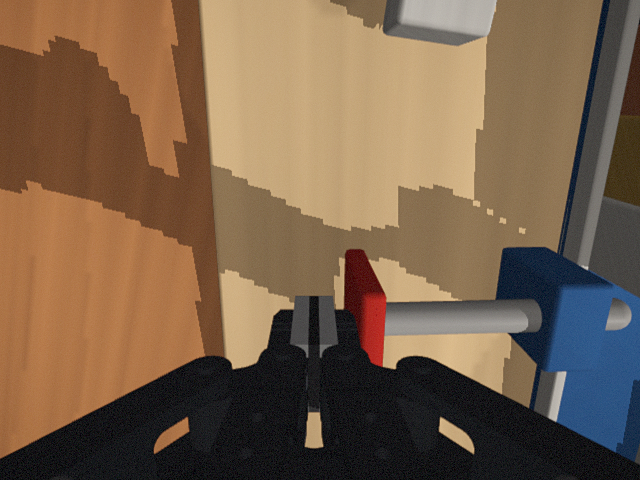

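{"name": "servo_tool", "arguments": {"targets": [0,0.25,0,0.15,0,0,0.25,0,0.05,0,0,0.25,0,0,0,0,0.25,0,0,0,0,0.25,0,0,0,0,0.2,0,0,0,0,0.15,0,0,0]}}

```text
t: 9.67
tool_pos: [0.5273, -0.0272, 0.0484]
ee_rot: [0.01, 0.991, 0.129, 0.025]
force: [-2.4, -2.2, -1.9]
opening: -0.0001
```

```bash
python3 go.py -80 -10 45
```

```text
t 9.6667 jig [-83.   -9.8  48.4] x angle 14.82 turn -0.01 force [-2.4 -2.2 -1.9]
shift [0.1  0.   0.12]
```

{"name": "servo_tool", "arguments": {"targets": [0,0.1,0,0,0,0,0.1,0,0,0,0,0.1,0,0,0]}}

```text
t: 9.92
tool_pos: [0.5322, -0.0258, 0.048]
ee_rot: [0.011, 0.992, 0.128, 0.019]
force: [-25.4, -10.5, 19.8]
opening: 0.0
```

```bash
python3 go.py -80 -10 45
```

```text
t 9.9167 jig [-77.9  -9.7  48. ] x angle 14.75 turn -0.03 force [-25.4 -10.5  19.8]
shift [-0.07  0.01  0.1 ]
```

{"name": "servo_tool", "arguments": {"targets": [0,0,0,0,0,0,0,0,0,0,0,-0.4,0,0,0,0,-0.8,0,0,0,0,-0.8,0,0,0,0,0,0,-1,0,0,0,0,-1,0,0,0,0,-1,0,0,0,0,0,0]}}

```text
t: 10.67
tool_pos: [0.4697, -0.0389, 0.1393]
ee_rot: [0.009, 0.991, 0.128, 0.022]
force: [1.0, -0.3, 0.2]
opening: 0.0003
```

```bash
python3 go.py -80 -10 45; python3 - <<'E'
from cell import manip
import cv2
c=manip.capture("wrist"); cv2.imwrite("pics/w11.png",c["pixels"])
c=manip.capture("scene"); cv2.imwrite("pics/s11.png",cv2.resize(c["pixels"][175:375,205:445],None,fx=3,fy=3,interpolation=cv2.INTER_CUBIC))
E
```

```text
t 10.6667 jig [-141.7   -6.3  139.3] x angle 14.79 turn -0.02 force [ 1.  -0.3  0.2]
shift [1.93 0.04 3.23]
```

View pics/w11.png

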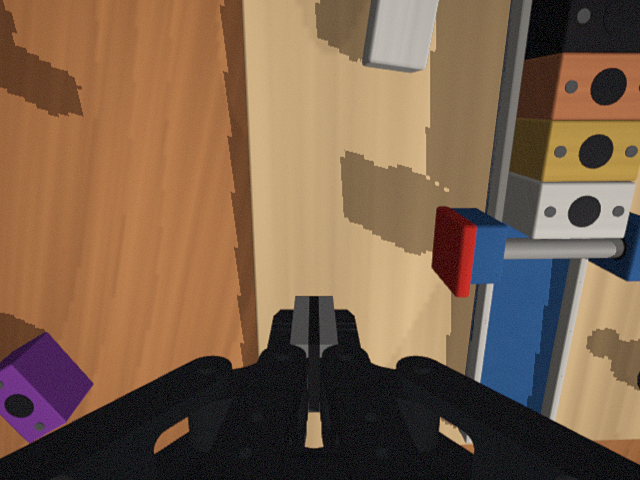

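View pics/s11.png

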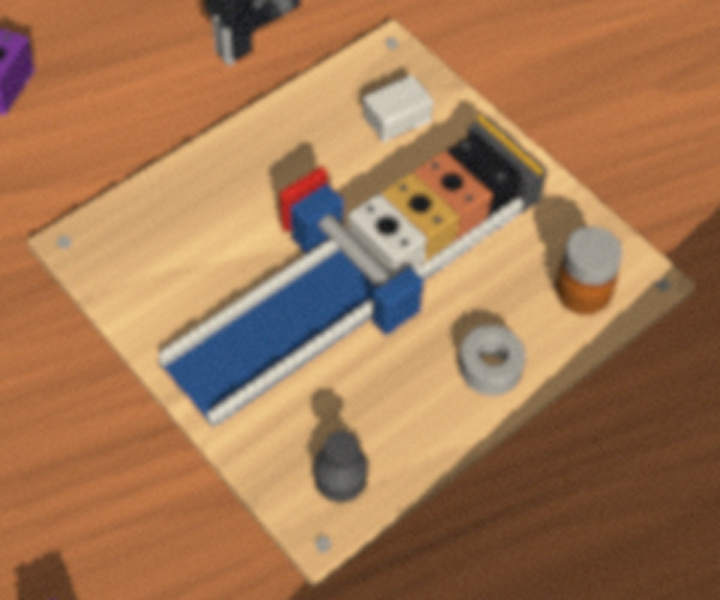

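```bash
python3 -c "
from cell import manip;o=manip.get_obs();print(o['qd'].round(3),o['force']);print(manip.sign_off())"
```

```text
[ 0.002  0.03  -0.04  -0.02  -0.004  0.001] [ 0.76174676 -0.14995069  0.19637771]
the job is handed in; nothing more can be done
None
```

I pushed the four spacers along the rail until they were hard against the end stop. Then I pushed the red plate until the bolt reached its mechanical stop, lifted the hand clear and handed the job in at about 10.8 s.

**Row:** The push force rose from about 5 N to about 32 N with the finger face at jig y ≈ 0, where the back of a home row should be. The last pictures show black, copper, brass and aluminium in line with no visible gaps, against the stop.

**Bolt:** The push force rose from about 3 N to about 27 N with the fingers about where the full-in position should be. In the last pictures the plate is flush with the guide and the nose is in the keeper. I judged the travel by eye and did not measure it separately.

**Surroundings:** The jar, collar, weight and spare block look unmoved in the last pictures. I did not check the screwdriver, wrench and mug at the end; the arm worked low only over the jig. At hand-in the force reading was under 1 N, with the hand about 14 cm up.

**Disagreements:**
- The jig's yaw came out between 14.8° and 15.8° depending on the camera; I used 14.9°, which fitted the wrist picture to about 2 mm.
- During the final press on the plate there was also an unexpected vertical force of about 20 N. I did not find its cause, and it was gone once the hand backed off.

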